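# Pull out the warmer shelf and hold up the spring roll in tongs

### The job

Pull the warmer's sprung shelf out to its stop by its knob and leave it out, then pick up the kitchen tongs from their rest, close them on the spring roll (the long piece of food) and lift it at least 5 cm above the shelf. Touch the food only with the tongs, leave the bun and the croquette standing on the shelf, and do not bump the sauce caddy. Finish while still holding the roll up in the tongs: do not put it down or let go.

Things in the scene. Friction and masses are not known exactly. Their poses are not given: they have to be found in the camera images.
- warmer: Food warmer fixed to the counter, steel base 180 x 300 x 72 mm under a clear hood 176 mm high. Origin: centre of its underside. Its -x side, towards the robot, is open above the base; there the shelf slides out. In its frame the hood's front edge is at x = -90 mm, the clear side walls at y = +-150 mm. Yaw varies.
- shelf (a joint): How far the shelf is drawn out along the warmer's -x, m: 0 home, 0.140 the stop; starts 0 to 20 mm out. A weak return spring (8 N/m) and drag (2.5 N) resist the pull, 4 N at most; the drag beats the spring, so the shelf stays where it is left.
- shelf_front (a point): Middle of the shelf's front edge, on its top face, 90 mm above the counter. The shelf is an aluminium plate 165 mm deep, 276 mm wide, 8 mm thick, with lips 12 mm high on the sides and back (inner width 268 mm) and none in front, where a 4 mm fascia hangs down to 58 mm height. Axes as the warmer's. It moves with the shelf.
- shelf_knob (a point): Middle of the shelf's black pull knob: upright, round, 22 mm in diameter, from 27 to 66 mm above the counter; this point is at 48 mm, 70 mm in front of the shelf's front edge on its midline. A flat steel strip 16 mm wide (60 to 66 mm high) joins its top to the shelf. Pinch it from above, across the warmer's y, fingers either side of the strip.
- roll: Spring roll: golden-brown rounded bar 90 mm long (x), 30 mm wide (y), 26 mm high, about 60 g. Origin: centre of its underside. It lies on the shelf, long axis within 0.2 rad of the warmer's x, in one of three places side by side 85 mm apart (varies), its centre 43 to 75 mm behind the shelf's front edge; it rides out with the shelf.
- bun: Bystander on the shelf: round domed bun, 56 mm in diameter, 36 mm high. Origin: centre of its underside. Stays upright on the shelf.
- croquette: Bystander on the shelf: round flat croquette, 58 mm in diameter, 24 mm high. Origin: centre of its underside. Stays upright on the shelf.
- tongs: Steel kitchen tongs, 140 g, lying so that they close horizontally (y). Origin: midway between the two black grip sleeves, at mid-height, 45 mm above the counter at the start; x points to the jaws, z up. Sleeves 24 mm high, 50 mm long (x = -25 to 25); width over them 58 mm sprung open, 37 mm when closed on the roll. Arms 20 mm high, hinged at x = -95 mm; ring to x = -130 mm.
- tongs_jaw (a point): Midway between the jaws, 110 mm ahead of the tongs' origin, same axes. Jaw plates 18 mm high, 34 mm long, 6 mm thick, ending at x = 130 mm of the tongs. Gap between them: 68 mm sprung open, 53 mm when the sleeves are squeezed to 49 mm over their outsides, 30 mm at 37 mm, evenly in between.
- tong_left (a joint): Squeeze of each tong arm, rad: 0 sprung open, 0.15 shut, about 0.09 on the roll. Both arms move alike. The spring takes 6 to 9 N on the sleeves: a part squeeze carries the tongs (49 mm over the sleeves is good), a grip of 20 to 40 N holds the roll.
- tong_rest: White rest fixed to the counter, left or right (varies): base plate 290 x 110 x 4 mm with two cross blocks 35 mm high carrying the tongs, one under the hub (x = -115 to -75 mm, 60 mm wide), one under the arms (x = 53 to 77 mm, 100 mm wide); the sleeves hang free between them. Origin: on the counter below the sleeves; x towards the jaws.
- caddy: Bystander, fixed: grey open box 120 x 110 x 70 mm with two squeeze bottles that reach 160 mm, on the other side from the tong rest. Origin: centre of its underside.

How it is judged:
By the outcome, as a careful person would: the job done as asked, in the order asked, and still so for the second after the job is handed in, while the arm keeps its last pose, push and grip.
It also fails if it takes over 58 s, if anything falls off the work surface, if the arm or the gripper's body presses on something with over 40 N, if the wrist force passes 120 N, or if a joint passes its speed limit or range.

### The arm

A 7-joint arm with a two-finger parallel gripper is mounted at the origin on the work surface. World frame = base frame: x ahead of the robot, y to its left, z up, the work surface at z = 0. Lengths are in m, angles in rad, forces in N, time in s.
With the tool pointing down it reaches from about 0.425 to 0.875 m from the base axis. Payload 4.7 kg.
Tool frame: the origin (TCP) lies at the very end of the fingers, on their centre line; the grasp point (between the pads) lies 19 mm behind it; z points along the fingers, y is the direction in which the jaws open and shut (so a half turn about z gives the same grasp; the last joint's range is limited). The gripper opens to 85 mm and grips with 20 to 120 N. Pads are 22 mm wide; open, the fingers measure 114 mm over their backs; the gripper's body (76 mm by 85 mm) begins 54 mm behind the grasp point. The pads swing forward as they close: fully open they stand 13 mm farther back than shut.
Start: joints at [1.349, 0.321, -0.07, 1.45, 0.023, 1.371, -0.057], TCP at [0.152, -0.632, 0.231] pointing down, gripper open.
Joint ranges: [-2.86, 2.86], [-0.3, 2.09], [-1.38, 1.24], [0.06, 2.45], [-1.56, 4.7], [0.09, 2.05], [-2.69, 2.69]. Speed limits (rad/s): [2.57, 2.57, 3.14, 3.14, 3.14, 3.14, 3.14].

### API

Orientations are given as [roll, pitch, yaw] about the fixed x, y, z axes, in that order (R = Rz(yaw) Ry(pitch) Rx(roll)).
In Python, from plant import ctrl gives the robot as it stands. The module is installed in compiled form; this text tells all that it offers.
- The arm moves only by the tool carry_out, never from a script. Its argument "plan" is a list of rows, each an object with "xyz": the shift along the world's x, y, z in cm, a list of three; "angular": the turn, a rotation vector about the world's x, y, z in rad, a list of three; "claw": the closure, from 0 (fully open) to 1 (shut). A call has 1 to 8 rows; each row shifts and turns the pose as measured when the row begins; what a row does not reach is not made up. A row lasts 1/10 s, in which the tool goes at most 50 mm and 8.59 degrees, less where a joint would pass 70% of its speed; a pose out of reach is approached as far as the arm can. A call with a gripper value outside its range is refused whole. The fingers move at their own pace and stop on an object; the grip force is fixed at half the most. Time passes only in rows, so rows that do not move let the fingers close. It gives the time, the measured TCP pose, the force and the opening at its end, in the units of the state.
- ctrl.observe(): the state, without advancing time (a new reading comes with each control period).
- ctrl.get_image(name): name is "side" or "top"; returns a dict with "image" (420x560x3 uint8, red, green, blue), "range_z" (420x560 float32, m along the optical axis (not along the pixel's ray), 0 where there is no reading), "K" (3x3 intrinsics, pixels), "dist" ([k1, k2, p1, p2, k3] as OpenCV has them; the pictures are not rectified), "position" and "rotation" of the camera in the world. Camera axes: x right, y down, z forward; pixel columns grow to the right and rows downward; lengths in m; the calibration is good to about 2 mm. A picture is of the moment at which its call begins.
- ctrl.job_done(): hands the job in, once; it reports no verdict.
The state is a dict: "clock": time; "joint_positions": joint angles; "joint_vel": joint speeds; "effort": joint torques, N m; "eef_pos": TCP position; "orientation": TCP orientation; "contact_force": force on the tool from outside, world axes, zero at the start; "wrist_torque": the same for the moment, N m; "gripper_width": finger opening in m.
Only numpy, scipy, OpenCV 4.12 (cv2) and the standard library are available. Lean on these libraries where they do the work, as an engineer would, in place of code of your own. Each camera call takes 0.05 s, during which the arm holds its last target.

## Working session

There is one attempt and no reset: what is moved stays moved. The work goes in short steps, Python scripts to look and compute and a tool call to move; the robot and the scene stay as the last step left them, time stands still between calls to the robot, and variables do not carry over. Pictures are saved under pics/ and viewed, and the job is handed in when it is done.

Besides the shell and the picture viewer there is one more tool, called as a command line: name --argument value ..., lists and objects as JSON in quotes. carry_out: Moves the arm, as the interface text tells. Its arguments: {"type":"object","properties":{"plan":{"type":"array"}},"required":["plan"]}

```bash
mkdir -p pics
cat > h.py <<'E'
import numpy as np,cv2
from plant import ctrl
def snap(n,f):
    d=ctrl.get_image(n); cv2.imwrite(f'pics/{f}.png',d['image'][:,:,::-1]); np.savez(f'pics/{f}.npz',**{k:np.array(v) for k,v in d.items()}); return d
def load(f): return dict(np.load(f'pics/{f}.npz'))
def ray(d,u,v):
    p=cv2.undistortPoints(np.array([[[u,v]]],float),d['K'],d['dist'])[0,0]
    return np.array([p[0],p[1],1.])
def atz(d,u,v,z):
    r=d['rotation']@ray(d,u,v); c=d['position']; return c+r*(z-c[2])/r[2]
def dep(d,u,v):
    return d['position']+d['rotation']@(ray(d,u,v)*d['range_z'][int(round(v)),int(round(u))])
def proj(d,P):
    R=d['rotation'];pc=(np.atleast_2d(P)-d['position'])@R
    return cv2.projectPoints(pc,np.zeros(3),np.zeros(3),d['K'],d['dist'])[0][:,0]
E
python3 - <<'E'
from h import *
np.set_printoptions(precision=4,suppress=True)
for n in('top','side'):
    d=snap(n,n+'0'); print(n,d['position'],d['rotation'],d['K'],d['dist'])
print(ctrl.observe())
E
```

```text
top [0.4332 0.0181 0.9379] [-2.9993 -0.0065 -1.5929] [[393.1423   0.     288.5732]
 [  0.     393.1423 198.6501]
 [  0.       0.       1.    ]] [-0.0679  0.      0.      0.      0.    ]
side [-0.0939  0.8595  0.786 ] [-2.1329  0.0154 -2.5047] [[539.2838   0.     275.9529]
 [  0.     539.2838 206.1597]
 [  0.       0.       1.    ]] [0.0124 0.     0.     0.     0.    ]
{'clock': 0.1, 'joint_positions': array([ 1.3491,  0.3218, -0.0701,  1.4516,  0.0226,  1.3708, -0.0569]), 'joint_vel': array([ 0.0009, -0.0019,  0.    , -0.0026, -0.0012,  0.0014, -0.0007]), 'effort': array([ -0.    , -49.4877,  -0.3837, -31.5211,   0.0131,   0.0074,
        -0.    ]), 'eef_pos': array([ 0.1517, -0.6315,  0.2303]), 'orientation': array([-3.1398,  0.0001,  0.2358]), 'contact_force': array([ 0.2931,  0.27  , -0.3793]), 'wrist_torque': array([ 0.025 , -0.0503, -0.0174]), 'gripper_width': 0.08563827252319052}
```

```bash
python3 - <<'E'
s=open('h.py').read()
s=s.replace("def snap","from scipy.spatial.transform import Rotation as Ro\ndef fix(d):\n    d['rotation']=Ro.from_euler('xyz',d['rotation']).as_matrix(); return d\ndef snap").replace("return d\ndef load(f): return dict(np.load(f'pics/{f}.npz'))","return fix(d)\ndef load(f): return fix(dict(np.load(f'pics/{f}.npz')))")
open('h.py','w').write(s)
E
cat h.py|head -8
```

```text
import numpy as np,cv2
from plant import ctrl
from scipy.spatial.transform import Rotation as Ro
def fix(d):
    d['rotation']=Ro.from_euler('xyz',d['rotation']).as_matrix(); return d
def snap(n,f):
    d=ctrl.get_image(n); cv2.imwrite(f'pics/{f}.png',d['image'][:,:,::-1]); np.savez(f'pics/{f}.npz',**{k:np.array(v) for k,v in d.items()}); return fix(d)
def load(f): return fix(dict(np.load(f'pics/{f}.npz')))
```

View pics/top0.png

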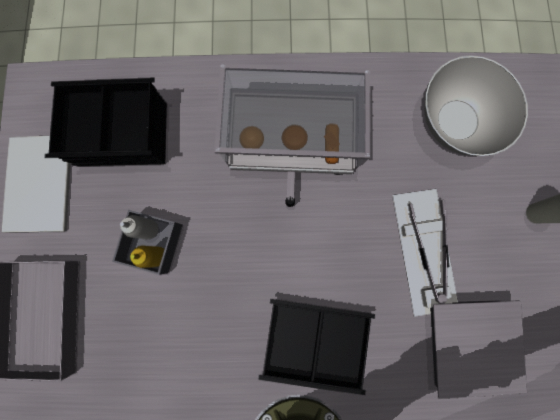

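View pics/side0.png

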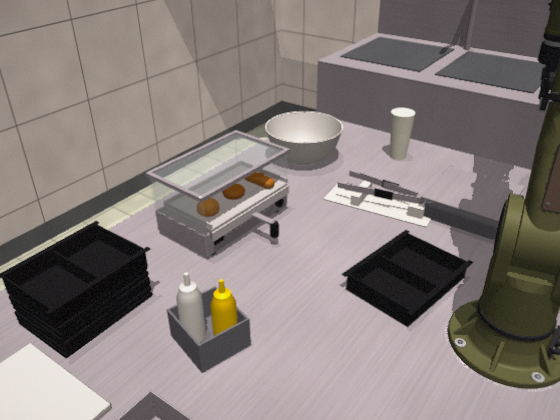

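Run:
```python
from h import *
im=cv2.imread('pics/top0.png')
cv2.imwrite('pics/c1.png',cv2.resize(im[60:220,210:380],None,fx=4.5,fy=3.7,interpolation=cv2.INTER_CUBIC) if 0 else cv2.resize(im[70:215,210:380],None,fx=4,fy=4,interpolation=cv2.INTER_CUBIC))
cv2.imwrite('pics/c2.png',cv2.resize(im[180:325,380:500],None,fx=4,fy=4,interpolation=cv2.INTER_CUBIC))
```

```text
(no output)
```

View pics/c1.png

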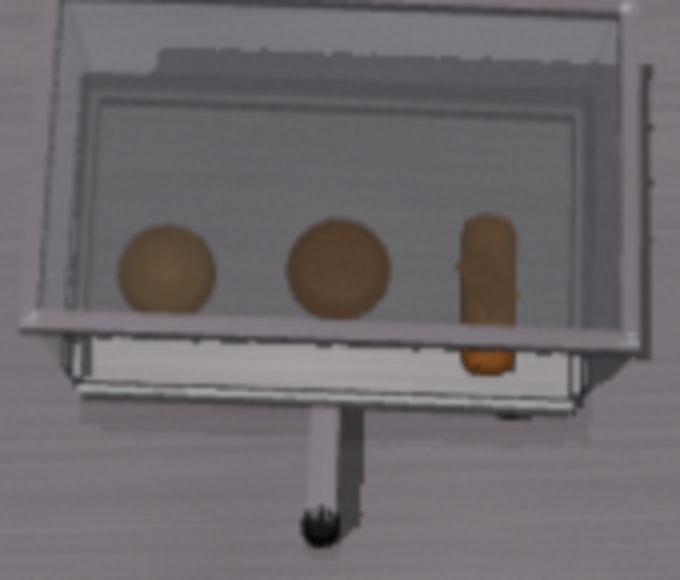

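View pics/c2.png

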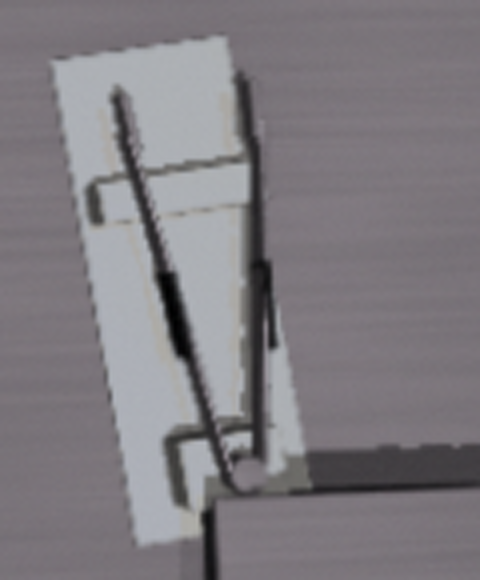

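Run:
```python
from h import *
np.set_printoptions(precision=4,suppress=True)
d=load('top0')
print('proj tcp',proj(d,[[.152,-.632,.23],[0,0,.5]]))
for u,v in [(480,350),(440,308),(515,385),(450,380),(545,208),(475,110),(405,80)]: print(u,v,dep(d,u,v))
# crop1: u=210+x/4,v=70+y/4
def c1(x,y): return 210+(x+.5)/4-.5,70+(y+.5)/4-.5
def c2(x,y): return 380+(x+.5)/4-.5,180+(y+.5)/4-.5
print('knob',atz(d,*c1(321,525),.066), dep(d,*c1(321,525)))
L=atz(d,*c1(80,390),.090);R=atz(d,*c1(575,405),.090)
print('front',L,R,(L+R)/2,np.linalg.norm(L-R)); w=(R-L);print('yaw',np.arctan2(w[0],-w[1]))
print('depth front',dep(d,*c1(150,370)),dep(d,*c1(540,380)))
for n,p,z in[('bun',(167,268),.126),('croq',(338,268),.114),('roll far',(488,215),.11),('roll near',(487,374),.1)]:
    print(n,atz(d,*c1(*p),z),dep(d,*c1(*p)))
# tongs
for n,p,z in[('jawL tip',(117,92),.054),('jawR tip',(240,75),.054),('slL a',(165,275),.057),('slL b',(180,355),.057),('slR a',(262,262),.057),('slR b',(272,348),.057),('hub',(248,470),.05)]:
    print(n,atz(d,*c2(*p),z),dep(d,*c2(*p)))
for n,p in[('r1',(50,60)),('r2',(226,37)),('r3',(137,545))]: print(n,atz(d,*c2(*p),.004),dep(d,*c2(*p)))
for n,p in[('b',(90,190)),('b',(245,160)),('b',(100,222)),('h',(170,435)),('h',(215,490))]: print(n,atz(d,*c2(*p),.035),dep(d,*c2(*p)))
```

```text
proj tcp [[639.8839 395.4941]
 [311.7109 655.4715]]
480 350 [ 0.216  -0.3993  0.0708]
440 308 [ 0.3093 -0.3155  0.0699]
515 385 [ 0.1371 -0.474   0.0712]
450 380 [ 0.156  -0.3287  0.0707]
545 208 [ 0.5216 -0.5697  0.0852]
475 110 [ 0.7828 -0.4674  0.0075]
405 80 [ 0.8685 -0.2961 -0.002 ]
knob [0.5529 0.0069 0.066 ] [0.5526 0.0069 0.0678]
front [0.6275 0.1384 0.09  ] [ 0.6134 -0.1345  0.09  ] [0.6205 0.0019 0.09  ] 0.27327155255729957
yaw -0.05155140464930727
depth front [0.6381 0.0997 0.0896] [ 0.6283 -0.116   0.0884]
bun [0.685  0.0868 0.126 ] [0.6695 0.0826 0.1761]
croq [ 0.6868 -0.0049  0.114 ] [ 0.6675 -0.0032  0.1767]
roll far [ 0.7166 -0.0881  0.11  ] [ 0.694  -0.0797  0.1761]
roll near [ 0.6295 -0.0853  0.1   ] [ 0.6286 -0.0848  0.104 ]
jawL tip [ 0.5447 -0.2654  0.054 ] [ 0.5508 -0.2809  0.0056]
jawR tip [ 0.553  -0.3379  0.054 ] [ 0.5603 -0.3598 -0.0003]
slL a [ 0.4401 -0.2853  0.057 ] [ 0.4401 -0.2874  0.0507]
slL b [ 0.3954 -0.291   0.057 ] [ 0.3949 -0.2952  0.045 ]
slR a [ 0.4458 -0.3415  0.057 ] [ 0.4458 -0.343   0.0534]
slR b [ 0.3976 -0.3439  0.057 ] [ 0.3954 -0.3667  0.0015]
hub [ 0.3302 -0.3284  0.05  ] [ 0.3309 -0.3261  0.0559]
r1 [ 0.5714 -0.2416  0.004 ] [ 0.572  -0.2428 -0.0002]
r2 [ 0.5833 -0.3512  0.004 ] [ 0.583  -0.3505  0.0056]
r3 [ 0.2841 -0.2774  0.004 ] [ 0.2841 -0.2774  0.004 ]
b [ 0.4903 -0.2519  0.035 ] [ 0.4912 -0.2564  0.0199]
b [ 0.5055 -0.3448  0.035 ] [ 0.5054 -0.3445  0.0357]
b [ 0.4717 -0.2567  0.035 ] [ 0.4718 -0.2578  0.0313]
h [ 0.3496 -0.2901  0.035 ] [ 0.3466 -0.3012  0.0025]
h [ 0.318  -0.3144  0.035 ] [ 0.318  -0.3143  0.0352]
```

Run:
```python
from h import *
np.set_printoptions(precision=4,suppress=True)
im=cv2.imread('pics/side0.png')
cv2.imwrite('pics/c3.png',cv2.resize(im[150:260,310:510],None,fx=4,fy=4,interpolation=cv2.INTER_CUBIC))
im=cv2.imread('pics/top0.png')
cv2.imwrite('pics/c4.png',cv2.resize(im[270:400,400:540],None,fx=4,fy=4,interpolation=cv2.INTER_CUBIC))
d=load('top0')
for a in[(210+20/4,70+320/4),(210+635/4,70+340/4)]: print('hood front',atz(d,*a,.176))
d=load('side0')
for p in [(460,215),(490,228),(440,203),(420,200),(500,210),(411,205),(425,190),(480,200)]: print(p,dep(d,*p))
```

```text
hood front [0.6435 0.1555 0.176 ]
hood front [ 0.627  -0.1515  0.176 ]
(460, 215) [ 0.2165 -0.3114  0.0438]
(490, 228) [ 0.1411 -0.3132  0.0335]
(440, 203) [ 0.2683 -0.3035  0.0645]
(420, 200) [ 0.3242 -0.3144  0.0482]
(500, 210) [ 0.1342 -0.3422  0.0728]
(411, 205) [ 0.3412 -0.3009  0.0337]
(425, 190) [ 0.3625 -0.4505 -0.0004]
(480, 200) [ 0.1896 -0.3636  0.0709]
```

View pics/c3.png

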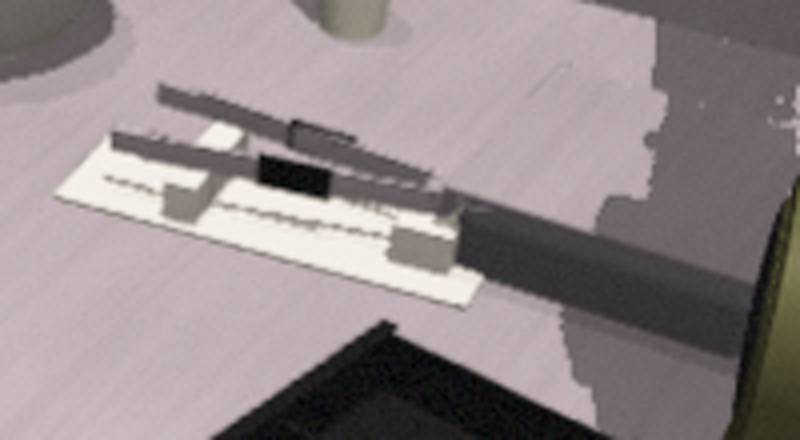

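View pics/c4.png

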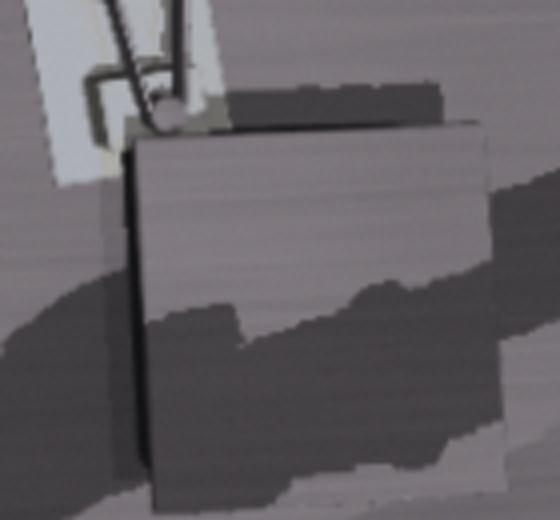

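carry_out --plan '[{"xyz": [2.5, 4, 0], "angular": [0, 0, -0.036], "claw": 0}, {"xyz": [2.5, 4, 0], "angular": [0, 0, -0.036], "claw": 0}, {"xyz": [2.5, 4, 0], "angular": [0, 0, -0.036], "claw": 0}, {"xyz": [2.5, 4, 0], "angular": [0, 0, -0.036], "claw": 0}, {"xyz": [2.5, 4, 0], "angular": [0, 0, -0.036], "claw": 0}, {"xyz": [2.5, 4, 0], "angular": [0, 0, -0.036], "claw": 0}, {"xyz": [2.5, 4, 0], "angular": [0, 0, -0.036], "claw": 0}, {"xyz": [2.5, 4, 0], "angular": [0, 0, -0.036], "claw": 0}]'

```text
clock: 0.9
eef_pos: [0.3484, -0.3027, 0.2241]
orientation: [-3.135, 0.006, -0.079]
contact_force: [1.5, -0.9, 0.8]
gripper_width: 0.0854
```

Run:
```python
from h import *
np.set_printoptions(precision=4,suppress=True)
d=load('top0')
for p in [(272,302),(372,312),(265,378),(362,388),(120,240),(163,272),(181,222),(128,213)]: print(p,dep(d,*p))
for dx in (0,4,-4): print(dep(d,290,203+dx))
```

```text
(272, 302) [0.3299 0.0514 0.0446]
(372, 312) [ 0.2956 -0.1801 -0.0006]
(265, 378) [0.1669 0.0696 0.0459]
(362, 388) [ 0.1404 -0.1412  0.0485]
(120, 240) [0.4726 0.386  0.0699]
(163, 272) [0.3999 0.2981 0.0374]
(181, 222) [0.5162 0.2679 0.001 ]
(128, 213) [0.5325 0.3697 0.0701]
[0.5481 0.0067 0.0659]
[0.547  0.0061 0.0006]
[0.5573 0.0065 0.0645]
```

carry_out --plan '[{"xyz": [2.5, 3.8, 0], "angular": [0, 0, 0.027], "claw": 0}, {"xyz": [2.5, 3.8, 0], "angular": [0, 0, 0], "claw": 0}, {"xyz": [2.5, 3.8, 0], "angular": [0, 0, 0], "claw": 0}, {"xyz": [2.5, 3.8, 0], "angular": [0, 0, 0], "claw": 0}, {"xyz": [2.5, 3.8, 0], "angular": [0, 0, 0], "claw": 0}, {"xyz": [2.5, 3.8, 0], "angular": [0, 0, 0], "claw": 0}, {"xyz": [2.5, 3.8, 0], "angular": [0, 0, 0], "claw": 0}, {"xyz": [2, 3, 0], "angular": [0, 0, 0], "claw": 0}]'

```text
clock: 1.7
eef_pos: [0.5472, 0.0087, 0.2232]
orientation: [-3.138, 0.006, -0.051]
contact_force: [-0.5, -0.9, -0.1]
gripper_width: 0.0853
```

carry_out --plan '[{"xyz": [0, 0, 0], "angular": [0, 0, 0], "claw": 0}]'

```text
clock: 1.8
eef_pos: [0.5484, 0.015, 0.2229]
orientation: [-3.133, 0.006, -0.043]
contact_force: [0.2, 0.3, 0.0]
gripper_width: 0.0853
```

carry_out --plan '[{"xyz": [0.3, -0.8, -3.5], "angular": [-0.008, -0.006, -0.009], "claw": 0}, {"xyz": [0, 0, -4], "angular": [0, 0, 0], "claw": 0}, {"xyz": [0, 0, -4], "angular": [0, 0, 0], "claw": 0}, {"xyz": [0, 0, -2], "angular": [0, 0, 0], "claw": 0}, {"xyz": [0, 0, -0.5], "angular": [0, 0, 0], "claw": 0}, {"xyz": [0, 0, 0], "angular": [0, 0, 0], "claw": 0}]'

```text
clock: 2.4
eef_pos: [0.5496, 0.0049, 0.0777]
orientation: [3.14, 0.001, -0.051]
contact_force: [0.8, -0.2, -0.1]
gripper_width: 0.0851
```

Run:
```python
from h import *
np.set_printoptions(precision=4,suppress=True)
print(ctrl.observe()['eef_pos'],ctrl.observe()['orientation'])
d=snap('side','side1');im=cv2.imread('pics/side1.png')
cv2.imwrite('pics/c5.png',cv2.resize(im[100:280,150:350],None,fx=3,fy=3,interpolation=cv2.INTER_CUBIC))
```

```text
[0.5496 0.0049 0.0777] [ 3.1399  0.0007 -0.0511]
```

View pics/c5.png

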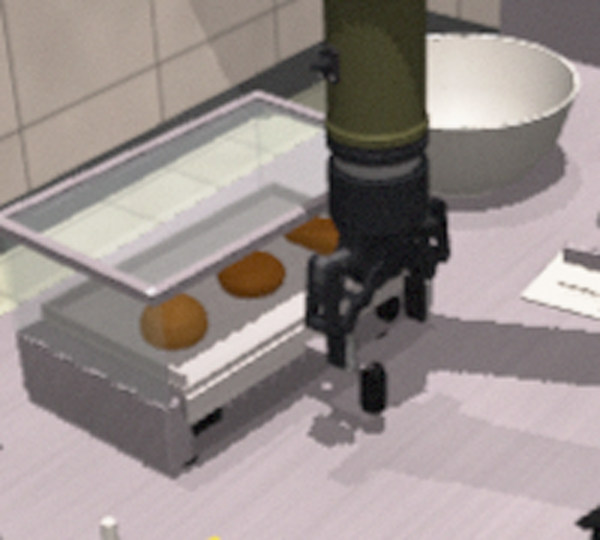

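carry_out --plan '[{"xyz": [0.1, 0.1, -2.5], "angular": [0, 0, 0], "claw": 0}, {"xyz": [0, 0, -1.8], "angular": [0, 0, 0], "claw": 0}, {"xyz": [0, 0, -0.4], "angular": [0, 0, 0], "claw": 0}, {"xyz": [0, 0, 0], "angular": [0, 0, 0], "claw": 0.4}, {"xyz": [0, 0, 0], "angular": [0, 0, 0], "claw": 0.9}, {"xyz": [0, 0, 0], "angular": [0, 0, 0], "claw": 0.9}, {"xyz": [0, 0, 0], "angular": [0, 0, 0], "claw": 0.9}, {"xyz": [0, 0, 0], "angular": [0, 0, 0], "claw": 0.9}]'

```text
clock: 3.25
eef_pos: [0.5592, 0.0068, 0.0414]
orientation: [3.141, -0.018, -0.053]
contact_force: [0.0, 6.2, -4.1]
gripper_width: 0.0201
```

carry_out --plan '[{"xyz": [-1, 0, -0.5], "angular": [0, 0.015, 0], "claw": 0.9}, {"xyz": [-1.5, 0.1, -0.4], "angular": [0, 0, 0], "claw": 0.9}, {"xyz": [-1.5, 0.1, 0], "angular": [0, 0, 0], "claw": 0.9}]'

```text
clock: 3.55
eef_pos: [0.5322, 0.0085, 0.0416]
orientation: [3.14, -0.03, -0.053]
contact_force: [3.0, 1.1, -20.8]
gripper_width: 0.0198
```

Run:
```python
from h import *
np.set_printoptions(precision=4,suppress=True)
o=ctrl.observe();print(o['eef_pos'],o['orientation'],o['contact_force'],o['gripper_width'])
d=snap('side','side2');im=cv2.imread('pics/side2.png')
cv2.imwrite('pics/c6.png',cv2.resize(im[100:280,150:350],None,fx=3,fy=3,interpolation=cv2.INTER_CUBIC))
```

```text
[0.5322 0.0085 0.0416] [ 3.1396 -0.0302 -0.0526] [  2.9524   1.0662 -20.7947] 0.019750198565901825
```

View pics/c6.png

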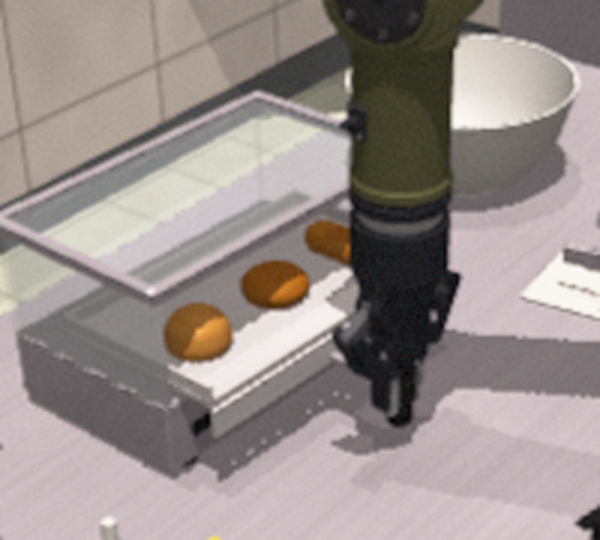

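carry_out --plan '[{"xyz": [-2, 0.1, 0], "angular": [0, 0, 0], "claw": 0.9}, {"xyz": [-2, 0.1, 0], "angular": [0, 0, 0], "claw": 0.9}]'

```text
clock: 3.8
eef_pos: [0.4916, 0.0109, 0.0414]
orientation: [3.141, -0.032, -0.052]
contact_force: [4.9, 0.7, -4.0]
gripper_width: 0.0196
```

carry_out --plan '[{"xyz": [-2, 0.1, 0], "angular": [0, 0, 0], "claw": 0.9}, {"xyz": [-2, 0.1, 0], "angular": [0, 0, 0], "claw": 0.9}]'

```text
clock: 4.0
eef_pos: [0.4525, 0.0131, 0.0414]
orientation: [-3.141, -0.036, -0.052]
contact_force: [4.3, 0.7, -3.5]
gripper_width: 0.0193
```

carry_out --plan '[{"xyz": [-1, 0.05, 0], "angular": [0, 0, 0], "claw": 0.9}, {"xyz": [-1, 0.05, 0], "angular": [0, 0, 0], "claw": 0.9}]'

```text
clock: 4.2
eef_pos: [0.4322, 0.0143, 0.0414]
orientation: [-3.141, -0.039, -0.052]
contact_force: [4.0, 0.5, -6.9]
gripper_width: 0.0197
```

carry_out --plan '[{"xyz": [-0.8, 0.04, 0], "angular": [0, 0, 0], "claw": 0.9}, {"xyz": [-0.5, 0.03, 0], "angular": [0, 0, 0], "claw": 0.9}]'

```text
clock: 4.4
eef_pos: [0.43, 0.0145, 0.0418]
orientation: [-3.138, -0.068, -0.051]
contact_force: [25.6, -0.7, -38.3]
gripper_width: 0.0198
```

carry_out --plan '[{"xyz": [-0.5, 0.02, 0], "angular": [0, 0, 0], "claw": 0.9}, {"xyz": [-0.4, 0.02, 0], "angular": [0, 0, 0], "claw": 0.9}]'

```text
clock: 4.6
eef_pos: [0.4301, 0.0145, 0.042]
orientation: [-3.134, -0.091, -0.051]
contact_force: [16.2, -0.1, -23.8]
gripper_width: 0.0193
```

carry_out --plan '[{"xyz": [0, 0, 0], "angular": [0, 0, 0], "claw": 0.9}, {"xyz": [0, 0, 0], "angular": [0, 0, 0], "claw": 0.3}, {"xyz": [0, 0, 0], "angular": [0, 0, 0], "claw": 0}, {"xyz": [0, 0, 0], "angular": [0, 0, 0], "claw": 0}, {"xyz": [0, 0, 0.5], "angular": [0, 0, 0], "claw": 0}]'

```text
clock: 5.1
eef_pos: [0.4294, 0.0144, 0.0475]
orientation: [-3.134, -0.088, -0.051]
contact_force: [-0.4, -0.1, 0.4]
gripper_width: 0.0763
```

Run:
```python
from h import *
np.set_printoptions(precision=4,suppress=True)
o=ctrl.observe();print(o['eef_pos'],o['orientation'],o['contact_force'],o['gripper_width'],o['joint_positions'])
d=snap('side','side3');im=cv2.imread('pics/side3.png')
cv2.imwrite('pics/c7.png',cv2.resize(im[100:300,150:400],None,fx=3,fy=3,interpolation=cv2.INTER_CUBIC))
```

```text
[0.4294 0.0144 0.0475] [-3.1339 -0.0879 -0.0506] [-0.4191 -0.1315  0.3561] 0.07627949236577866 [ 0.6641  0.0003 -0.7535  2.2225  0.0065  0.8308 -1.7146]
```

View pics/c7.png

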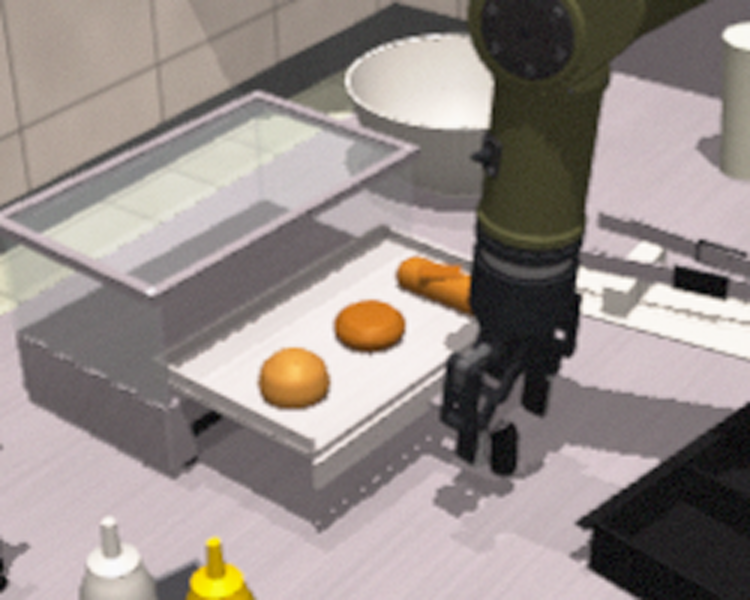

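carry_out --plan '[{"xyz": [0, 0, 3], "angular": [0, 0, 0], "claw": 0}, {"xyz": [0, 0, 4], "angular": [0, 0, 0], "claw": 0}, {"xyz": [0.2, -1, 4], "angular": [0, 0.03, 0], "claw": 0}, {"xyz": [0.2, -4, 2], "angular": [0, 0.03, 0.04], "claw": 0}, {"xyz": [0, -4.5, 0], "angular": [0, 0.03, 0.04], "claw": 0}, {"xyz": [0, -4.5, 0], "angular": [0, 0, 0.04], "claw": 0}, {"xyz": [0, -4.5, 0], "angular": [0, 0, 0.04], "claw": 0}, {"xyz": [0, -4.5, 0], "angular": [0, 0, 0], "claw": 0}]'

```text
clock: 5.95
eef_pos: [0.4349, -0.2166, 0.1901]
orientation: [3.14, -0.004, 0.134]
contact_force: [0.7, 0.2, -0.2]
gripper_width: 0.0858
```

Run:
```python
from h import *
np.set_printoptions(precision=4,suppress=True)
o=ctrl.observe();print(o['eef_pos'],o['orientation'],o['contact_force'],o['gripper_width'],o['joint_positions'])
d=snap('top','top2')
```

```text
[ 0.4349 -0.2166  0.1901] [ 3.1403 -0.0037  0.1337] [ 0.7245  0.1971 -0.1684] 0.08578404690045241 [ 0.8666  0.0132 -0.4591  1.8907  0.0054  1.2351 -1.0312]
```

View pics/top2.png

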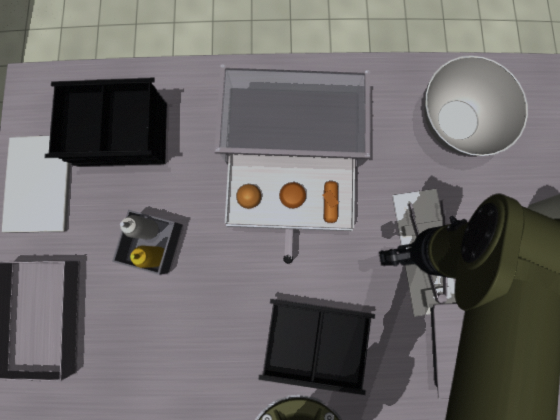

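Run:
```python
from h import *
im=cv2.imread('pics/top2.png')
cv2.imwrite('pics/c8.png',cv2.resize(im[145:275,215:375],None,fx=5,fy=4.6,interpolation=cv2.INTER_CUBIC) if 0 else cv2.resize(im[150:270,220:370],None,fx=5,fy=5,interpolation=cv2.INTER_CUBIC))
```

```text
(no output)
```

View pics/c8.png

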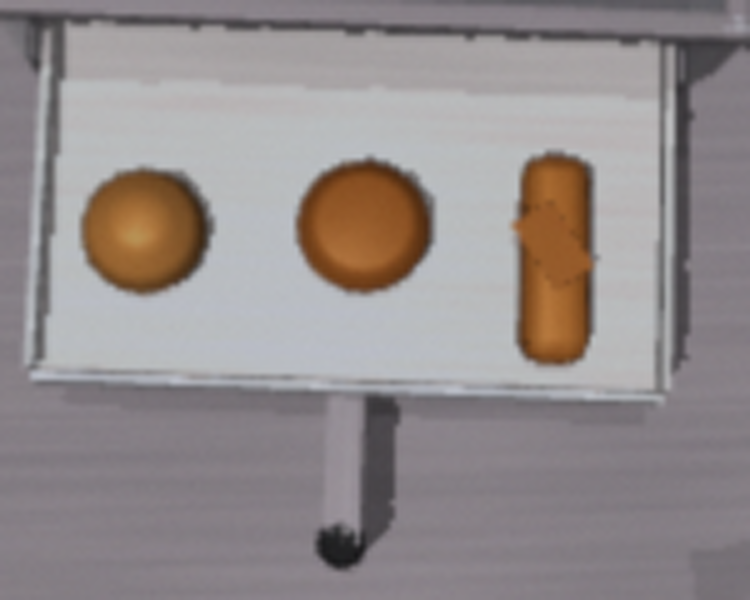

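Run:
```python
from h import *
np.set_printoptions(precision=4,suppress=True)
d=load('top2')
c=lambda x,y:(220+(x+.5)/5-.5,150+(y+.5)/5-.5)
for n,p,z in [('far',(556,154),.103),('near',(553,363),.103),('L near',(519,330),.103),('R near',(590,330),.103),('L far',(523,180),.103),('R far',(592,180),.103),('fL',(32,377),.09),('fR',(664,400),.09),('knob',(340,545),.066),('croqR',(432,225),.1)]:
    print(n,atz(d,*c(*p),z),dep(d,*c(*p)))
```

```text
far [ 0.5906 -0.0822  0.103 ] [ 0.5931 -0.0838  0.0899]
near [ 0.5001 -0.0775  0.103 ] [ 0.4998 -0.0771  0.1065]
L near [ 0.5146 -0.0635  0.103 ] [ 0.5158 -0.0648  0.0899]
R near [ 0.5139 -0.0939  0.103 ] [ 0.515  -0.0955  0.0912]
L far [ 0.5795 -0.0675  0.103 ] [ 0.5785 -0.0669  0.1085]
R far [ 0.5789 -0.0973  0.103 ] [ 0.5811 -0.0991  0.0904]
fL [0.4999 0.1463 0.09  ] [0.5007 0.1478 0.0799]
fR [ 0.484  -0.1265  0.09  ] [ 0.4845 -0.1278  0.0827]
knob [0.4251 0.0147 0.066 ] [0.4251 0.0147 0.0664]
croqR [ 0.5611 -0.0278  0.1   ] [ 0.5624 -0.0282  0.0919]
```

carry_out --plan '[{"xyz": [-0.5, -4, 0], "angular": [0, 0, 0], "claw": 0}, {"xyz": [-0.5, -4, 0], "angular": [0, 0, 0], "claw": 0}, {"xyz": [-0.4, -1.8, -3], "angular": [0, 0, 0], "claw": 0}, {"xyz": [0, 0, -4], "angular": [0, 0, 0], "claw": 0}, {"xyz": [0, 0, -2.5], "angular": [0, 0, 0], "claw": 0}, {"xyz": [0, 0, 0], "angular": [0, 0, 0], "claw": 0}]'

```text
clock: 6.6
eef_pos: [0.4184, -0.3311, 0.0957]
orientation: [3.131, -0.008, 0.114]
contact_force: [0.0, 0.3, 0.2]
gripper_width: 0.0852
```

Run:
```python
from h import *
np.set_printoptions(precision=4,suppress=True)
o=ctrl.observe();print(o['eef_pos'],o['orientation'],o['contact_force'],o['gripper_width'],o['joint_positions'])
for n in('top','side'):
    d=snap(n,n+'4')
im=cv2.imread('pics/side4.png')
cv2.imwrite('pics/c9.png',cv2.resize(im[100:280,300:520],None,fx=3,fy=3,interpolation=cv2.INTER_CUBIC))
```

```text
[ 0.4184 -0.3311  0.0957] [ 3.1313 -0.0079  0.1142] [0.0095 0.3232 0.2138] 0.08515352290972629 [ 0.949   0.1979 -0.3631  1.8999  0.0839  1.0452 -0.9054]
```

View pics/c9.png

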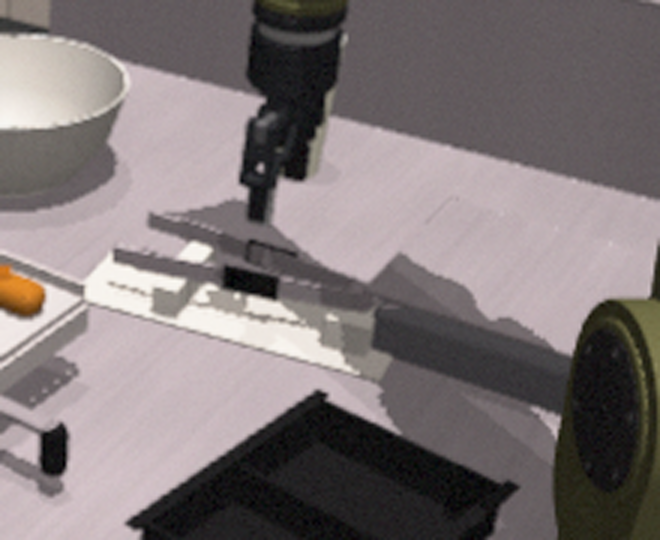

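View pics/top4.png

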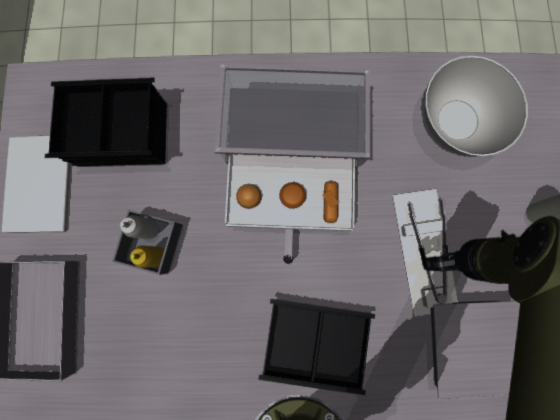

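Run:
```python
from h import *
np.set_printoptions(precision=4,suppress=True)
d=load('side4')
for p in [(228,276),(240,279),(250,282),(262,285),(274,288)]:
    print(dep(d,300+p[0]/3,100+p[1]/3))
for p in [(224,264),(277,273)]: print('top edge',atz(d,300+p[0]/3,100+p[1]/3,.057))
c,s=np.cos(.12),np.sin(.12);R=np.array([[c,-s,0],[s,c,0],[0,0,1]])
o=np.array([.421,-.316,.045])
im=cv2.imread('pics/side4.png')
L=[(x,y,z) for x in(-.025,.025) for y in (-.029,.029) for z in(-.012,.012)]+[(.13,.034,.009),(.13,-.034,.009),(.13,.034,-.009),(-.095,0,.01)]
t=cv2.imread('pics/top0.png')
for nm,I,dd in(('s',im,d),('t',t,load('top0'))):
    I=cv2.resize(I,None,fx=4,fy=4,interpolation=cv2.INTER_CUBIC)
    for q in proj(dd,np.array(L)@R.T+o): cv2.circle(I,tuple(int(round(4*v+1.5)) for v in q),2,(0,0,255),-1)
    cv2.imwrite(f'pics/ov{nm}.png',I[600:1000,1320:1860] if nm=='s' else I[740:1260,1560:1860])
```

```text
[ 0.4383 -0.2907  0.0449]
[ 0.4253 -0.2879  0.0476]
[ 0.4173 -0.2919  0.0453]
[ 0.4064 -0.2935  0.0452]
[ 0.3973 -0.299   0.0426]
top edge [ 0.4423 -0.2886  0.057 ]
top edge [ 0.397  -0.3011  0.057 ]
```

View pics/ovs.png

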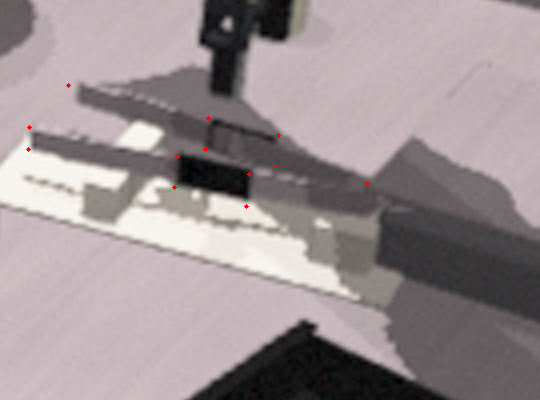

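View pics/ovt.png

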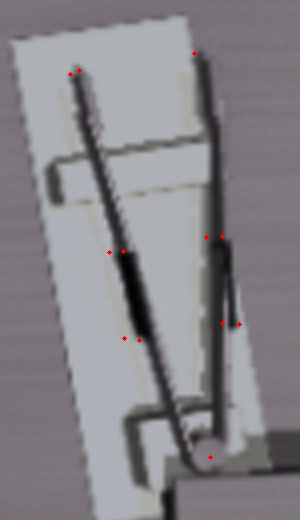

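carry_out --plan '[{"xyz": [0.1, 1.2, 0], "angular": [0.01, 0.007, 0.006], "claw": 0}, {"xyz": [0, 0, -1.5], "angular": [0, 0, 0], "claw": 0}, {"xyz": [0, 0, 0], "angular": [0, 0, 0], "claw": 0}]'

```text
clock: 7.0
eef_pos: [0.4251, -0.3197, 0.0881]
orientation: [3.133, -0.011, 0.123]
contact_force: [-0.4, 0.3, -1.4]
gripper_width: 0.0852
```

carry_out --plan '[{"xyz": [-0.5, 0.1, -2], "angular": [0.008, 0.01, 0], "claw": 0}, {"xyz": [0, 0, -1.5], "angular": [0, 0, 0], "claw": 0}, {"xyz": [0, 0, 0], "angular": [0, 0, 0], "claw": 0}]'

```text
clock: 7.3
eef_pos: [0.4208, -0.3186, 0.0523]
orientation: [3.14, -0.003, 0.125]
contact_force: [-0.2, 0.6, 0.0]
gripper_width: 0.0854
```

carry_out --plan '[{"xyz": [0, 0, -1.5], "angular": [0, 0, 0], "claw": 0}, {"xyz": [0, 0, -1], "angular": [0, 0, 0], "claw": 0}, {"xyz": [0, 0, 0], "angular": [0, 0, 0], "claw": 0}]'

```text
clock: 7.6
eef_pos: [0.4205, -0.3188, 0.0264]
orientation: [3.141, -0.003, 0.125]
contact_force: [-0.5, 0.6, 0.6]
gripper_width: 0.0855
```

carry_out --plan '[{"xyz": [0, 0, 0], "angular": [0, 0, 0], "claw": 0.3}, {"xyz": [0, 0, 0], "angular": [0, 0, 0], "claw": 0.3}, {"xyz": [0, 0, 0], "angular": [0, 0, 0], "claw": 0.3}, {"xyz": [0, 0, 0], "angular": [0, 0, 0], "claw": 0.3}]'

```text
clock: 8.0
eef_pos: [0.4215, -0.3197, 0.0282]
orientation: [3.139, -0.004, 0.125]
contact_force: [-0.0, -0.2, 0.1]
gripper_width: 0.0602
```

carry_out --plan '[{"xyz": [0, 0, -0.2], "angular": [0, 0, 0], "claw": 0.36}, {"xyz": [0, 0, 0], "angular": [0, 0, 0], "claw": 0.42}, {"xyz": [0, 0, 0], "angular": [0, 0, 0], "claw": 0.43}, {"xyz": [0, 0, 0], "angular": [0, 0, 0], "claw": 0.43}]'

```text
clock: 8.4
eef_pos: [0.4229, -0.3208, 0.0292]
orientation: [3.136, -0.007, 0.124]
contact_force: [0.1, -0.7, -1.7]
gripper_width: 0.0488
```

Run:
```python
from h import *
d=snap('side','side5')
im=cv2.imread('pics/side5.png')
cv2.imwrite('pics/c10.png',cv2.resize(im[100:280,300:520],None,fx=3,fy=3,interpolation=cv2.INTER_CUBIC))
```

```text
(no output)
```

View pics/c10.png

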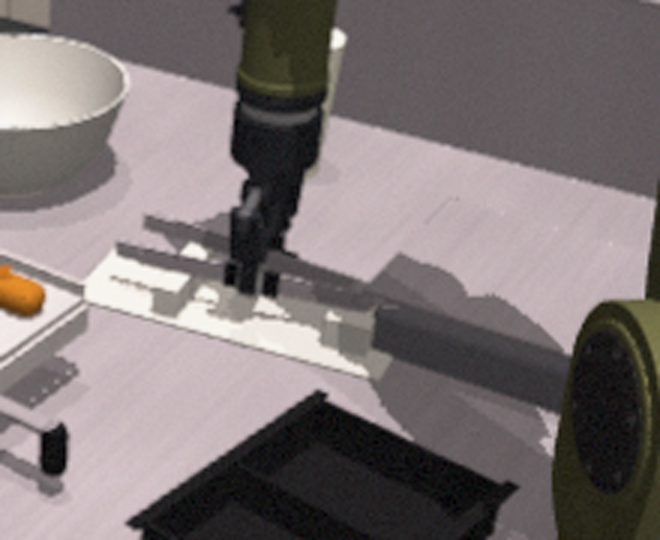

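carry_out --plan '[{"xyz": [0.2, 0, 0.6], "angular": [0, 0, 0], "claw": 0.43}, {"xyz": [1, 0.1, 0.2], "angular": [0, 0, 0], "claw": 0.43}, {"xyz": [1.5, 0.2, 0.2], "angular": [0, 0, 0], "claw": 0.43}, {"xyz": [1.5, 0.2, 1], "angular": [0, 0, 0], "claw": 0.43}]'

```text
clock: 8.85
eef_pos: [0.4643, -0.3152, 0.0481]
orientation: [3.139, -0.002, 0.121]
contact_force: [0.6, -0.1, -2.3]
gripper_width: 0.0487
```

carry_out --plan '[{"xyz": [0, 0, 2.5], "angular": [0, 0, 0], "claw": 0.43}, {"xyz": [0, 0, 3], "angular": [0, 0, 0], "claw": 0.43}, {"xyz": [0, 0, 3], "angular": [0, 0, 0], "claw": 0.43}, {"xyz": [0, 0, 2.5], "angular": [0, 0, 0], "claw": 0.43}, {"xyz": [0, 0, 0], "angular": [0, 0, 0], "claw": 0.43}]'

```text
clock: 9.35
eef_pos: [0.4747, -0.3105, 0.1636]
orientation: [3.14, -0.009, 0.13]
contact_force: [0.7, -0.4, -1.0]
gripper_width: 0.0487
```

Run:
```python
from h import *
d=snap('side','side6')
im=cv2.imread('pics/side6.png')
cv2.imwrite('pics/c11.png',cv2.resize(im[60:260,270:520],None,fx=3,fy=3,interpolation=cv2.INTER_CUBIC))
```

```text
(no output)
```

View pics/c11.png

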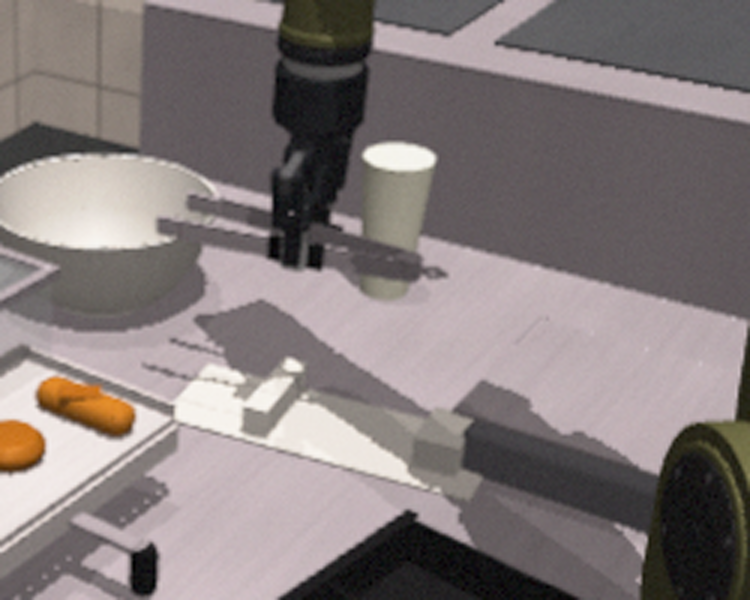

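carry_out --plan '[{"xyz": [-0.3, 2, 0], "angular": [0, 0, -0.03], "claw": 0.43}, {"xyz": [-0.6, 3.5, 0], "angular": [0, 0, -0.03], "claw": 0.43}, {"xyz": [-0.6, 3.5, 0], "angular": [0, 0, -0.03], "claw": 0.43}, {"xyz": [-0.6, 3.5, 0], "angular": [0, 0, -0.03], "claw": 0.43}, {"xyz": [-0.6, 3.5, 0], "angular": [0, 0, -0.03], "claw": 0.43}, {"xyz": [-0.6, 3, 0], "angular": [0, 0, -0.02], "claw": 0.43}, {"xyz": [-0.4, 2, 0], "angular": [0, 0, 0], "claw": 0.43}, {"xyz": [0, 0, 0], "angular": [0, 0, 0], "claw": 0.43}]'

```text
clock: 10.2
eef_pos: [0.4313, -0.0888, 0.1489]
orientation: [-3.133, 0.008, -0.046]
contact_force: [-0.3, 0.2, -1.0]
gripper_width: 0.0487
```

carry_out --plan '[{"xyz": [0, 0, 0], "angular": [0, 0, 0], "claw": 0.43}]'

```text
clock: 10.3
eef_pos: [0.431, -0.0885, 0.1479]
orientation: [-3.133, 0.009, -0.045]
contact_force: [0.5, -0.5, -1.3]
gripper_width: 0.0488
```

carry_out --plan '[{"xyz": [0.6, 1.4, 0], "angular": [-0.008, -0.009, -0.01], "claw": 0.43}, {"xyz": [0, 0, 0], "angular": [0, 0, 0], "claw": 0.43}]'

```text
clock: 10.5
eef_pos: [0.4369, -0.0757, 0.1464]
orientation: [-3.14, 0.001, -0.057]
contact_force: [-1.6, 0.1, -1.3]
gripper_width: 0.0487
```

Run:
```python
from h import *
np.set_printoptions(precision=4,suppress=True)
o=ctrl.observe();print(o['eef_pos'],o['orientation'])
for n in('top','side'):
    d=snap(n,n+'7')
im=cv2.imread('pics/top7.png')
cv2.imwrite('pics/c12.png',cv2.resize(im[140:290,220:380],None,fx=4,fy=4,interpolation=cv2.INTER_CUBIC))
im=cv2.imread('pics/side7.png')
cv2.imwrite('pics/c13.png',cv2.resize(im[90:270,180:400],None,fx=3.3,fy=3.3,interpolation=cv2.INTER_CUBIC))
```

```text
[ 0.4369 -0.0757  0.1464] [-3.1396  0.0014 -0.057 ]
```

View pics/c12.png

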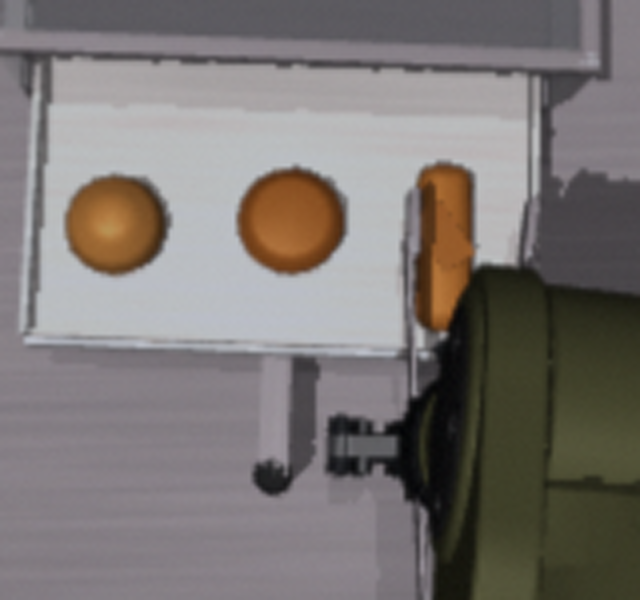

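View pics/c13.png

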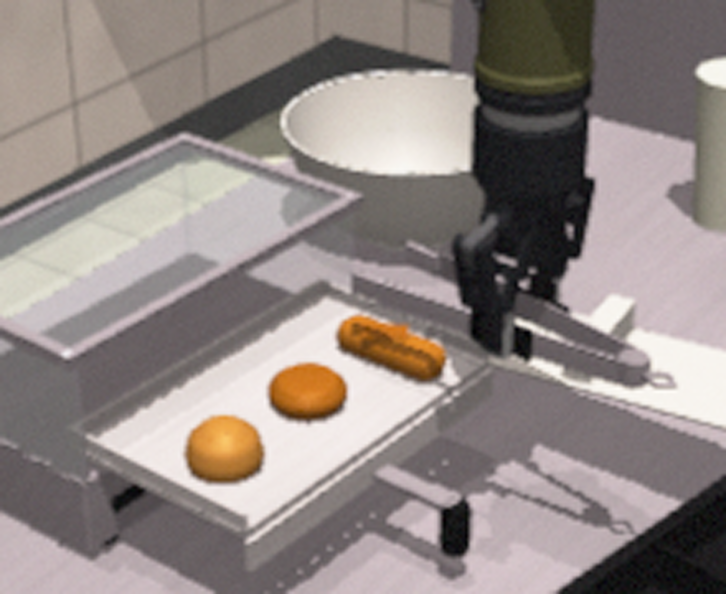

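Run:
```python
from h import *
np.set_printoptions(precision=4,suppress=True)
d=load('top7')
c=lambda x,y:(220+(x+.5)/4-.5,140+(y+.5)/4-.5)
for n,p in [('tip',(413,188)),('tip',(414,192)),('jaw mid',(412,210)),('back',(410,250))]:
    print(n,atz(d,*c(*p),.172),dep(d,*c(*p)))
for p in[(408,215),(416,215)]:print(atz(d,*c(*p),.172))
d=load('side7')
c=lambda x,y:(180+(x+.5)/3.3-.5,90+(y+.5)/3.3-.5)
for p in [(358,285),(380,290),(400,297),(430,308),(450,315)]: print(dep(d,*c(*p)))
```

```text
tip [ 0.5654 -0.0577  0.172 ] [ 0.5653 -0.0576  0.1728]
tip [ 0.5634 -0.0581  0.172 ] [ 0.5637 -0.0583  0.17  ]
jaw mid [ 0.5544 -0.0568  0.172 ] [ 0.5546 -0.057   0.1705]
back [ 0.5345 -0.0552  0.172 ] [ 0.5345 -0.0551  0.1721]
[ 0.5519 -0.0548  0.172 ]
[ 0.5519 -0.0587  0.172 ]
[ 0.5586 -0.055   0.1629]
[ 0.5376 -0.0526  0.1666]
[ 0.5216 -0.0543  0.1652]
[ 0.4953 -0.0531  0.1654]
[ 0.4781 -0.0523  0.1658]
```

carry_out --plan '[{"xyz": [0, 0.5, -0.5], "angular": [0, 0, 0], "claw": 0.43}, {"xyz": [0, 0, -1.5], "angular": [0, 0, 0], "claw": 0.43}, {"xyz": [0, 0, 0], "angular": [0, 0, 0], "claw": 0.43}]'

```text
clock: 10.9
eef_pos: [0.4358, -0.0754, 0.1249]
orientation: [-3.14, 0.003, -0.064]
contact_force: [-0.8, 0.5, -2.0]
gripper_width: 0.0488
```

carry_out --plan '[{"xyz": [0.1, 0.6, 0], "angular": [0, 0, 0.008], "claw": 0.43}, {"xyz": [0, 0, -0.5], "angular": [0, 0, 0], "claw": 0.43}, {"xyz": [0, 0, 0], "angular": [0, 0, 0], "claw": 0.43}]'

```text
clock: 11.2
eef_pos: [0.4371, -0.0696, 0.1201]
orientation: [-3.14, 0.003, -0.057]
contact_force: [-0.5, -0.5, -1.3]
gripper_width: 0.0488
```

carry_out --plan '[{"xyz": [0, 0, -1], "angular": [0, 0, 0], "claw": 0.43}, {"xyz": [0, 0, -1], "angular": [0, 0, 0], "claw": 0.43}, {"xyz": [0, 0, 0], "angular": [0, 0, 0], "claw": 0.43}]'

```text
clock: 11.5
eef_pos: [0.4375, -0.0698, 0.099]
orientation: [-3.141, 0.002, -0.057]
contact_force: [-0.7, 0.3, -2.1]
gripper_width: 0.0488
```

Run:
```python
from h import *
np.set_printoptions(precision=4,suppress=True)
o=ctrl.observe();print(o['eef_pos'],o['orientation'])
for n in('top','side'):
    d=snap(n,n+'8')
im=cv2.imread('pics/top8.png')
cv2.imwrite('pics/c14.png',cv2.resize(im[140:290,220:380],None,fx=4,fy=4,interpolation=cv2.INTER_CUBIC))
im=cv2.imread('pics/side8.png')
cv2.imwrite('pics/c15.png',cv2.resize(im[130:270,220:400],None,fx=4,fy=4,interpolation=cv2.INTER_CUBIC))
```

```text
[ 0.4375 -0.0698  0.099 ] [-3.1407  0.0019 -0.0568]
```

View pics/c14.png

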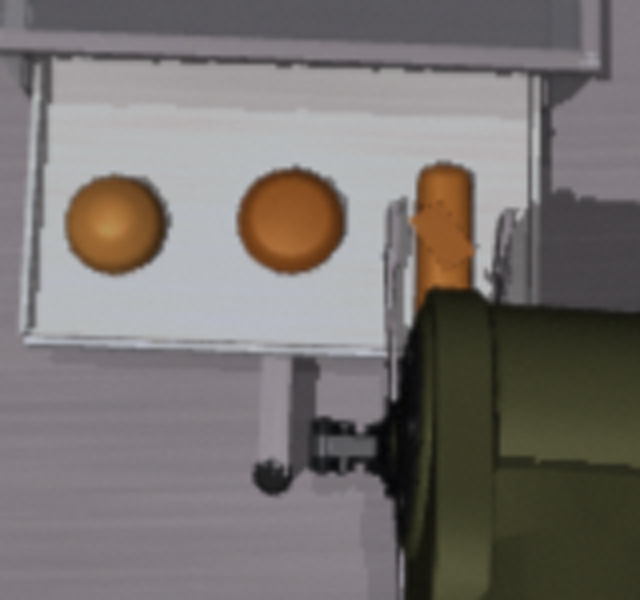

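View pics/c15.png

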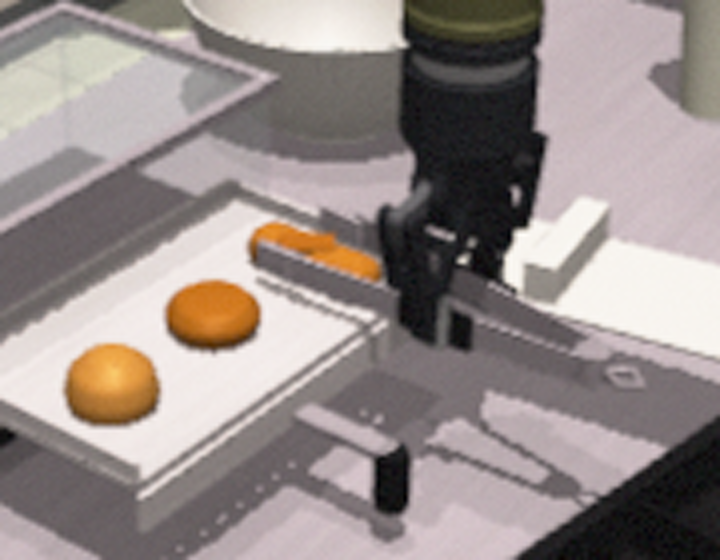

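carry_out --plan '[{"xyz": [0, 0.3, -0.6], "angular": [0, 0, 0], "claw": 0.43}, {"xyz": [0, 0, -0.5], "angular": [0, 0, 0], "claw": 0.43}, {"xyz": [0, 0, 0], "angular": [0, 0, 0], "claw": 0.43}]'

```text
clock: 11.9
eef_pos: [0.4387, -0.0667, 0.0886]
orientation: [-3.141, -0.001, -0.057]
contact_force: [-0.9, -0.6, -1.3]
gripper_width: 0.0488
```

carry_out --plan '[{"xyz": [0, 0, 0], "angular": [0, 0, 0], "claw": 0.48}, {"xyz": [0, 0, 0], "angular": [0, 0, 0], "claw": 0.53}, {"xyz": [0, 0, 0], "angular": [0, 0, 0], "claw": 0.57}, {"xyz": [0, 0, 0], "angular": [0, 0, 0], "claw": 0.57}]'

```text
clock: 12.3
eef_pos: [0.4388, -0.0668, 0.0888]
orientation: [-3.141, -0.001, -0.057]
contact_force: [0.0, -0.1, -0.9]
gripper_width: 0.0377
```

carry_out --plan '[{"xyz": [0, 0, 0], "angular": [0, 0, 0], "claw": 0.6}, {"xyz": [0, 0, 0], "angular": [0, 0, 0], "claw": 0.62}, {"xyz": [0, 0, 0], "angular": [0, 0, 0], "claw": 0.62}, {"xyz": [0, 0, 0], "angular": [0, 0, 0], "claw": 0.62}]'

```text
clock: 12.7
eef_pos: [0.4388, -0.0668, 0.0889]
orientation: [-3.142, -0.001, -0.057]
contact_force: [-0.1, 0.3, -1.6]
gripper_width: 0.0369
```

Run:
```python
from h import *
for n in('top','side'):
    d=snap(n,n+'9')
im=cv2.imread('pics/top9.png')
a=cv2.resize(im[140:290,220:380],None,fx=2.5,fy=2.5,interpolation=cv2.INTER_CUBIC)
im=cv2.imread('pics/side9.png')
b=cv2.resize(im[130:280,220:380],None,fx=2.5,fy=2.5,interpolation=cv2.INTER_CUBIC)
cv2.imwrite('pics/c16.png',np.hstack([a,b]))
```

```text
(no output)
```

View pics/c16.png

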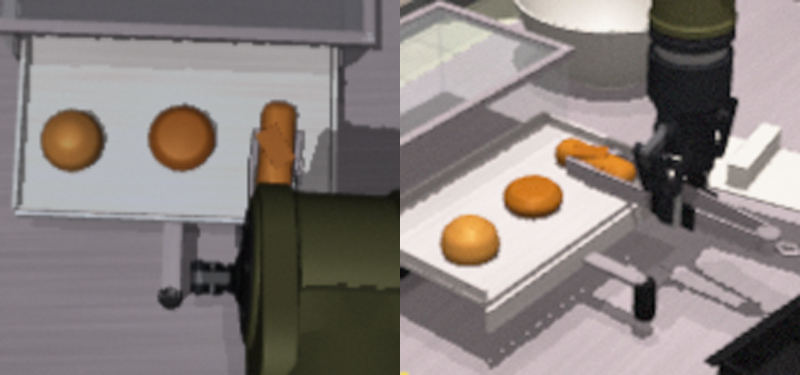

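carry_out --plan '[{"xyz": [0, 0, 0], "angular": [0, 0, 0], "claw": 0.66}, {"xyz": [0, 0, 0.5], "angular": [0, 0, 0], "claw": 0.66}, {"xyz": [0, 0, 0.7], "angular": [0, 0, 0], "claw": 0.66}, {"xyz": [0, 0, 0.8], "angular": [0, 0, 0], "claw": 0.66}, {"xyz": [0, 0, 0], "angular": [0, 0, 0], "claw": 0.66}]'

```text
clock: 13.3
eef_pos: [0.4388, -0.0667, 0.1107]
orientation: [-3.141, -0.001, -0.057]
contact_force: [-0.6, -0.4, -1.7]
gripper_width: 0.0371
```

Run:
```python
from h import *
for n in('top','side'):
    d=snap(n,n+'10')
im=cv2.imread('pics/top10.png')
a=cv2.resize(im[140:290,220:380],None,fx=2.5,fy=2.5,interpolation=cv2.INTER_CUBIC)
im=cv2.imread('pics/side10.png')
b=cv2.resize(im[130:280,220:380],None,fx=2.5,fy=2.5,interpolation=cv2.INTER_CUBIC)
cv2.imwrite('pics/c17.png',np.hstack([a,b]))
```

```text
(no output)
```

View pics/c17.png

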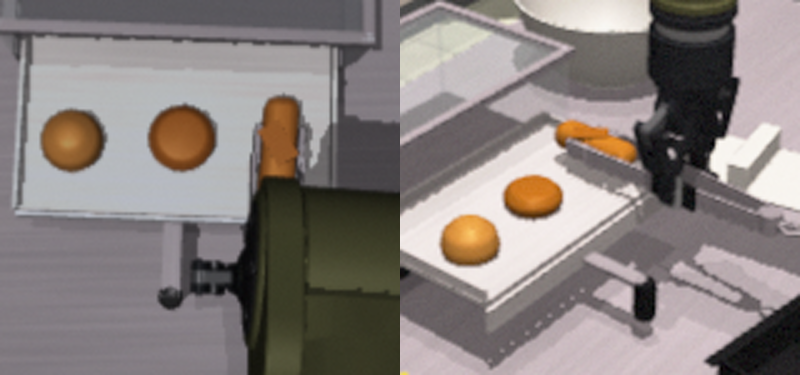

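carry_out --plan '[{"xyz": [0, 0, 1], "angular": [0, 0, 0], "claw": 0.66}, {"xyz": [0, 0, 1.2], "angular": [0, 0, 0], "claw": 0.66}, {"xyz": [0, 0, 1.2], "angular": [0, 0, 0], "claw": 0.66}, {"xyz": [0, 0, 1.2], "angular": [0, 0, 0], "claw": 0.66}, {"xyz": [0, 0, 1.2], "angular": [0, 0, 0], "claw": 0.66}, {"xyz": [0, 0, 1], "angular": [0, 0, 0], "claw": 0.66}, {"xyz": [0, 0, 0.5], "angular": [0, 0, 0], "claw": 0.66}, {"xyz": [0, 0, 0], "angular": [0, 0, 0], "claw": 0.66}]'

```text
clock: 14.2
eef_pos: [0.4383, -0.0665, 0.1904]
orientation: [3.141, -0.001, -0.057]
contact_force: [-0.2, -0.4, -1.7]
gripper_width: 0.0369
```

carry_out --plan '[{"xyz": [0, 0, 0], "angular": [0, 0, 0], "claw": 0.66}, {"xyz": [0, 0, 0], "angular": [0, 0, 0], "claw": 0.66}, {"xyz": [0, 0, 0], "angular": [0, 0, 0], "claw": 0.66}, {"xyz": [0, 0, 0], "angular": [0, 0, 0], "claw": 0.66}]'

```text
clock: 14.6
eef_pos: [0.4373, -0.0664, 0.1889]
orientation: [-3.141, 0.002, -0.056]
contact_force: [-0.3, -0.0, -2.0]
gripper_width: 0.0368
```

Run:
```python
from h import *
np.set_printoptions(precision=4,suppress=True)
for n in('top','side'):
    d=snap(n,n+'11')
im=cv2.imread('pics/top11.png')
a=cv2.resize(im[140:290,220:380],None,fx=2.5,fy=2.5,interpolation=cv2.INTER_CUBIC)
im=cv2.imread('pics/side11.png')
b=cv2.resize(im[110:260,220:380],None,fx=2.5,fy=2.5,interpolation=cv2.INTER_CUBIC)
cv2.imwrite('pics/c18.png',np.hstack([a,b]))
o=ctrl.observe();print(o['eef_pos'],o['gripper_width'],o['joint_vel'])
t=load('top11');print('knob',atz(t,220+170/2.5,140+296/2.5,.066))
```

```text
[ 0.4373 -0.0664  0.189 ] 0.0368548027151313 [-0.002  -0.0009 -0.001  -0.0033  0.0014 -0.0014  0.0012]
knob [0.4255 0.0139 0.066 ]
```

View pics/c18.png

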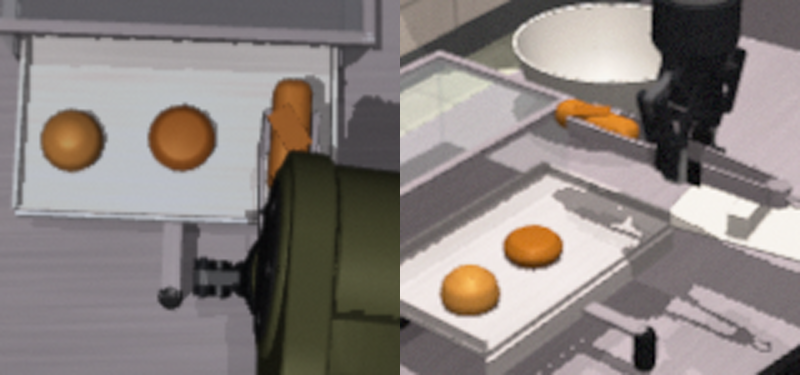

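Run:
```python
from h import *
print(ctrl.job_done()); o=ctrl.observe();print(o['clock'],o['eef_pos'],o['gripper_width'])
```

```text
the job is handed in; nothing more can be done
None
the job is handed in; nothing more can be done
```

I pulled the shelf out by its knob to the stop and left it out. I then took the tongs from their rest, closed them on the spring roll, lifted it about 10 cm above the shelf and handed the job in at about 14.7 s, still holding it.

- **Shelf:** The pull force rose from about 4 N to about 25 N with no further travel, after the shelf had moved about 128 mm. I took that as the stop, because the starting offset was only estimated (12 to 15 mm). The knob was still in the same place, within 1 mm, in the last picture.
- **Grip:** The last pictures show the roll held level in the jaws. The opening was steady at 37 mm with the gripper still squeezing.
- **Other items:** The bun and croquette stand where they were on the shelf. The arm never went near the caddy, and it looked unmoved in the earlier overview pictures.
- **Off plan:** When I pinched the knob, the tool ended about 1 cm higher and 8 mm further in than I aimed, with wrist forces up to about 46 N at the stop. The pinch still held. After the hand-in I could not read the robot again, so the final second is unchecked.

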